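# Load a tall bottle into the labelling jig

### The job

Slide the tall bottle, always standing on the bench (not lifted, not tipped), into the labelling jig and on against the jig's white backrest, pushing that back until it meets its end stop, and press the bottle there for about half a second with clearly more push than the sliding took, but never with more than 30 N. Only then push the jig's retaining bar fully across in front of the bottle, which stays upright against the backrest. The other things on the bench are to be left where they are.

Things in the scene. Friction and masses are not known exactly. Their poses are not given: they have to be found in the camera images.
- bottle: Tall narrow closed white bottle: cylinder 64 mm in diameter up to 150 mm, then a neck and a grey cap 32 mm wide; 215 mm high, 0.45 to 0.8 kg, friction on the bench 0.5 to 0.9. Origin: centre of its underside, z up. Pushed higher than about 30 mm it can topple. It is so tall that a tool pointing straight down would touch it with the gripper's body first: lean the tool so the tips lead, low down.
- jig_home (a point): Point on the bench in the fixed jig, near the bottle axis's home (true home up to 8 mm off along x: the end stop varies). x: push direction, level; y: to its left (the retaining bar is on the right, -y); z up. Aluminium rails 40 mm high, inner faces y = +-38 mm, from x = 0 to 140 mm, the bench their floor; flared lips widen the mouth to y = +-54 mm at x = -31 mm.
- backrest: White upright plate between the jig's rails, 70 mm wide, 12 mm thick, from 2 to 60 mm above the bench; origin: foot of its front face's centre, at bench level; axes as jig_home, it faces -x, and the bottle touches it with its axis 32 mm before it. Slides along x with about 5 N and stays where left, 28 to 40 mm from its start to an abrupt hard stop, at x = 24 to 40 mm of jig_home (to be felt).
- bar (a joint): Travel of the retaining bar along the jig's +y, m: 0 open, 0.080 fully across (stop); starts at 0 to 0.012, slides with about 3 N, stays where left. Square 12 mm steel bar, 44 to 56 mm above the bench, centre line x = -51 mm of jig_home, tip y = -68 mm (open) to 12 mm (across). Its guide block, 75 mm high, is at x -68 to -34, y -95 to -70 mm; a 6 mm flat foot under the bar ends at y = -195 mm.
- bar_peg (a point): Centre of the top of the upright dark peg near the bar's outer end by which the bar is pushed: 14 mm in diameter, from the bar up to 105 mm above the bench; axes as jig_home. It moves from y = -172 mm (open) to y = -92 mm (across) of jig_home; the bar ends 8 mm beyond the peg's axis.
- short_bottle: Bystander: short white bottle, 60 mm in diameter, 120 mm high; origin under its centre.
- jar: Bystander: squat white jar, 72 mm in diameter, 75 mm high; origin under its centre.
- roll_a: Bystander: label roll standing flat, 90 mm in diameter, 55 mm high; origin under its centre.
- roll_b: Bystander: label roll standing flat, 72 mm in diameter, 45 mm high; origin under its centre.
- tray: Bystander: open grey tray 150 x 110 x 45 mm; origin under its centre.
- carton: Bystander: cardboard box 100 x 140 x 80 mm; origin under its centre.
- driver: Bystander: screwdriver lying on the bench; origin under its middle.

How it is judged:
On the way, in this order (a step that is already met when the one before it is completed fails the run):
1. the bottle stands home in the jig, upright, pressed on the backrest with over 8 N (the backrest slides at 5 N, so it is on its end stop), bar still open (x of backrest in the frame of jig_home above 0.0225 m and x of bottle in the frame of backrest above -0.0345 m and y of bottle in the frame of jig_home between -0.008 and 0.008 m and angle between bottle's own z axis and vertical below 0.05 rad and contact force between bottle and backrest above 8 N and value of joint bar below 0.03 m), for 0.2 s.
2. the bar is pushed fully across in front of the bottle (value of joint bar above 0.075 m), for 0.2 s.
At the end, for the whole second after the job is handed in: The bottle stands upright (within 0.05 rad) and still between the jig's rails (axis within 8 mm of the jig's centre line), touching the backrest (within 2.5 mm), the backrest pushed back (its face more than 22.5 mm past jig_home), and the retaining bar is across to within 5 mm (joint above 0.075) (x of backrest in the frame of jig_home above 0.0225 m and x of bottle in the frame of backrest above -0.0345 m and y of bottle in the frame of jig_home between -0.008 and 0.008 m and angle between bottle's own z axis and vertical below 0.05 rad and value of joint bar above 0.075 m and linear speed of bottle below 0.01 m/s).
It fails at once if the bottle tipped by more than 0.25 rad (angle between bottle's own z axis and vertical above 0.25 rad).
It fails at once if the bottle lifted off the bench by more than 12 mm (height (world z) of bottle above 0.012 m).
It fails at once if the bottle pressed by the robot with more than 30 N (contact force between bottle and the fingers above 30 N or contact force between bottle and the arm above 30 N).
It fails at once if another thing on the bench moved by more than 15 mm (distance of any of short_bottle, jar, roll_a, roll_b, tray, carton, driver from where it was at the start of the episode above 0.015 m).
It also fails if it takes over 72 s, if anything falls off the work surface, if the arm or the gripper's body presses on something with over 40 N, if the wrist force passes 120 N, or if a joint passes its speed limit or range.

### The arm

A 7-joint arm with a two-finger parallel gripper is mounted at the origin on the work surface. World frame = base frame: x ahead of the robot, y to its left, z up, the work surface at z = 0. Lengths are in m, angles in rad, forces in N, time in s.
With the tool pointing down it reaches from about 0.4 to 0.85 m from the base axis. Payload 4.5 kg.
Tool frame: the origin (TCP) lies on the centre line of the jaws, within the pads' length; the fingertips stand 25 mm ahead of it and the grasp point (between the pads) lies 6 mm ahead of it; z points along the fingers, y is the line along which they close (so a half turn about z gives the same grasp; the last joint's range is limited). The gripper opens to 88 mm and grips with 3 to 60 N. Pads are 18 mm wide; open, the fingers measure 123 mm over their backs; the gripper's body (75 mm by 187 mm) begins 45 mm behind the grasp point.
Start: joints at [1.358, 0.689, -0.195, 1.565, 0.157, 0.902, -0.215], TCP at [0.153, -0.606, 0.264] pointing down, gripper open.
Joint ranges: [-3.01, 3.01], [-0.46, 2.08], [-1.47, 1.51], [0.13, 2.56], [-1, 4.14], [0.04, 2.09], [-2.66, 2.66]. Speed limits (rad/s): [2.57, 2.57, 3.14, 3.14, 3.14, 3.14, 3.14].

### API

Orientations are given as a unit quaternion [x, y, z, w].
In Python, from plant import get_state, snapshot, camera_model, r gives the robot as it stands.
- The arm moves only by the shell command python3 -m inch 'ROWS' [FORCE]. ROWS is text: rows parted by semicolons, each of 7 numbers parted by spaces: the opening, from -1 (shut) to 1 (fully open), then the shift along the tool's x, y, z in m, then the turn, a rotation vector about the tool's x, y, z in rad. A call has 1 to 20 rows; each row shifts and turns the commanded pose from where the row before left it, along the tool's axes as they then stand; what a row does not reach is not made up. A row lasts 1/12 s, in which the tool goes at most 41.7 mm and 7.16 degrees, less where a joint would pass 70% of its speed; a pose out of reach is approached as far as the arm can. A call is refused whole if a number of a shift passes 0.0417 or a number of a turn 0.125, either way. A call with a gripper value outside its range is refused whole. The fingers move at their own pace and stop on an object; FORCE is the grip in N (left out, the last holds). Time passes only in rows, so rows that do not move let the fingers close. It gives the time, the measured TCP pose, the force, the opening and the grip force at its end, in the units of the state.
- get_state(): the state, without advancing time (a new reading comes with each control period).
- snapshot(name): name is "scene" or "top"; returns (picture, depth): 480x640x3 uint8, red, green, blue; 480x640 float32, m along the optical axis (not along the pixel's ray), 0 where there is no reading.
- camera_model(name): a dict with "intrinsics" (3x3 intrinsics, pixels), "view" (4x4, takes a point from world to camera coordinates). Camera axes: x right, y down, z forward; pixel columns grow to the right and rows downward; lengths in m; the calibration is good to about 2 mm. A picture is of the moment at which its call begins. camera_model takes no time and is no camera call.
- r.finish_job(): hands the job in; it is judged then, once.
The state is a dict: "clock": time; "q": joint angles; "qd": joint speeds; "joint_torque": joint torques, N m; "tool_pos": TCP position; "eef_rot": TCP orientation; "contact_force": force on the tool from outside, world axes, zero at the start; "moment": the same for the moment, N m; "opening": opening from 0.0 (shut) to 1.0 (fully open); "finger_force": force on a finger pad.
Only numpy, scipy, OpenCV 4.12 (cv2) and the standard library are available. Lean on these libraries where they do the work, as an engineer would, in place of code of your own. Each camera call takes 0.05 s, during which the arm holds its last target. There are 200 camera calls.

## Working session

There is one attempt and no reset: what is moved stays moved. The work goes in short steps, Python scripts to look and compute and a shell command to move; the robot and the scene stay as the last step left them, time stands still between calls to the robot, and variables do not carry over. Pictures are saved under pics/ and viewed, at most 10 in all, crops included, and the job is handed in when it is done.

```bash
ls; mkdir -p pics; python3 - <<'E'
from plant import get_state, snapshot, camera_model, r
import cv2,numpy as np
for n in("scene","top"):
    p,d=snapshot(n); cv2.imwrite(f"pics/{n}0.png",p[:,:,::-1]); np.save(f"pics/{n}0.npy",d)
    m=camera_model(n); print(n,np.round(m["intrinsics"],1).tolist(),np.round(m["view"],3).tolist())
s=get_state();print(s)
E
```

```text
pics
scene [[606.7, 0.0, 324.2], [0.0, 606.7, 238.9], [0.0, 0.0, 1.0]] [[0.328, 0.945, -0.019, -0.174], [0.598, -0.223, -0.77, -0.248], [-0.731, 0.241, -0.638, 1.811], [0.0, 0.0, 0.0, 1.0]]
top [[466.2, 0.0, 327.3], [0.0, 466.2, 241.8], [0.0, 0.0, 1.0]] [[-0.03, -1.0, -0.011, 0.02], [-0.985, 0.031, -0.172, 0.536], [0.172, 0.005, -0.985, 1.074], [0.0, 0.0, 0.0, 1.0]]
{'clock': 0.1, 'q': array([ 1.35780307,  0.6899008 , -0.1944982 ,  1.5662586 ,  0.15726768,
        0.90250983, -0.21509867]), 'qd': array([ 0.00024006, -0.00168658,  0.00221909, -0.00015681,  0.00081033,
        0.00052655, -0.00108866]), 'joint_torque': array([-3.76343916e-03, -5.28499711e+01, -1.27197616e+00, -1.53837883e+01,
       -5.26232400e-02,  1.99127280e-03,  8.26418272e-05]), 'tool_pos': array([ 0.15250738, -0.60554827,  0.26298427]), 'eef_rot': array([ 9.92393291e-01,  1.23104999e-01, -1.60615288e-04, -8.29899733e-04]), 'contact_force': array([-0.42143053,  0.20430436, -0.02342835]), 'moment': array([ 0.0047937 , -0.01125454,  0.00064254]), 'finger_force': 0.0, 'opening': 1.002540285151384}
```

View pics/scene0.png

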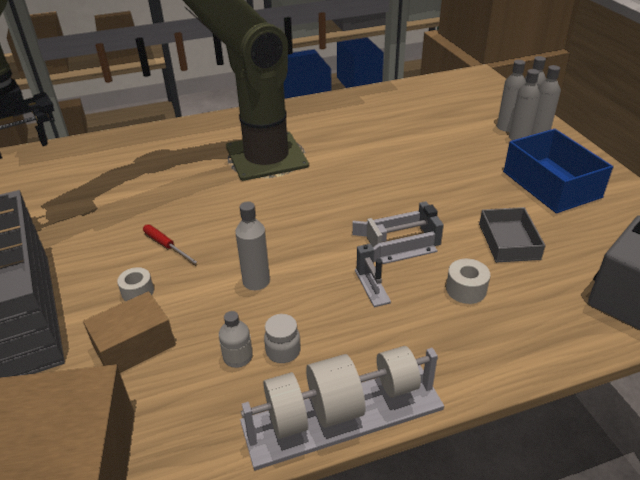

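View pics/top0.png

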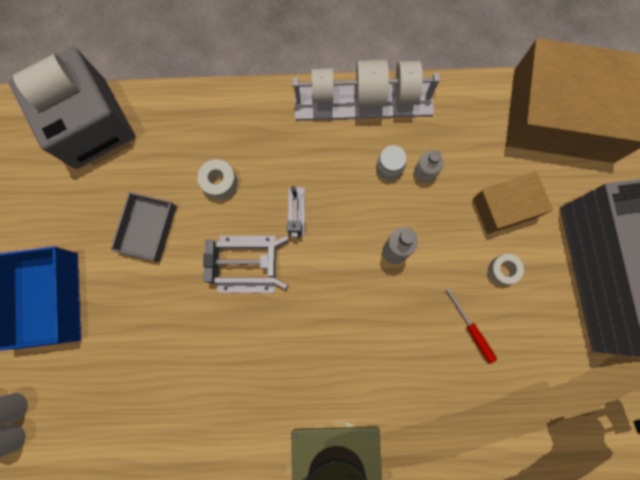

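Top view: the bottle is at about (400,250), and the jig at (245,264) opens to the right (world −y). The bar is at (296,210), on the far side. Next, an enlarged crop.

```bash
cat > h.py <<'E'
from plant import get_state, snapshot, camera_model, r
import cv2,numpy as np
def ray(n,u,v,z):
    "world point on pixel's ray at height z"
    m=camera_model(n);K,V=np.array(m["intrinsics"]),np.array(m["view"])
    R,t=V[:3,:3],V[:3,3];c=-R.T@t;d=R.T@np.linalg.inv(K)@[u,v,1]
    return c+d*(z-c[2])/d[2]
def cloud(n,dep):
    m=camera_model(n);K,V=np.array(m["intrinsics"]),np.array(m["view"])
    v,u=np.mgrid[:480,:640];P=np.stack([(u-K[0,2])/K[0,0]*dep,(v-K[1,2])/K[1,1]*dep,dep],-1)
    return (P-V[:3,3])@V[:3,:3]
def proj(n,p):
    m=camera_model(n);q=np.array(m["view"])[:3]@np.append(p,1);q=np.array(m["intrinsics"])@q;return q[:2]/q[2]
E
python3 - <<'E'
from h import *
im=cv2.imread("pics/top0.png");c=im[175:305,195:325]
cv2.imwrite("pics/c1.png",cv2.resize(c,None,fx=4.6,fy=4.6,interpolation=cv2.INTER_CUBIC))
W=cloud("top",np.load("pics/top0.npy"))
def sel(lo,hi,z0,z1):
    m=(W[...,0]>lo[0])&(W[...,0]<hi[0])&(W[...,1]>lo[1])&(W[...,1]<hi[1])&(W[...,2]>z0)&(W[...,2]<z1);return W[m]
b=ray("top",400,250,.1);print("bottle approx",b)
cap=sel(b[:2]-.12,b[:2]+.12,.205,.23);print("cap",len(cap),cap.mean(0),cap.min(0),cap.max(0))
sh=sel(b[:2]-.1,b[:2]+.1,.02,.16);print("body",sh.min(0),sh.max(0))
j=ray("top",245,264,.04)
for z0,z1 in((.036,.044),(.05,.058),(.058,.066),(.07,.08),(.095,.115)):
    a=sel(j[:2]-.15,j[:2]+.17,z0,z1);print(z0,len(a),a.min(0).round(3) if len(a) else'',a.max(0).round(3) if len(a) else'',np.median(a,0).round(3) if len(a) else'')
E
```

```text
bottle approx [ 0.50251444 -0.16145876  0.1       ]
cap 198 [ 0.51398839 -0.16130688  0.2150433 ] [ 0.49888502 -0.17690452  0.20528433] [ 0.53016475 -0.14666102  0.22030931]
body [ 0.48265651 -0.19378607  0.02001715] [ 0.54578981 -0.12986104  0.1599823 ]
0.036 786 [0.431 0.067 0.036] [0.564 0.293 0.044] [0.498 0.198 0.041]
0.05 238 [0.452 0.066 0.05 ] [0.652 0.277 0.058] [0.556 0.087 0.055]
0.058 384 [0.448 0.065 0.058] [0.652 0.295 0.066] [0.504 0.145 0.062]
0.07 227 [0.483 0.066 0.07 ] [0.651 0.295 0.08 ] [0.566 0.093 0.076]
0.095 29 [0.648 0.073 0.095] [0.659 0.086 0.109] [0.653 0.079 0.105]
```

View pics/c1.png

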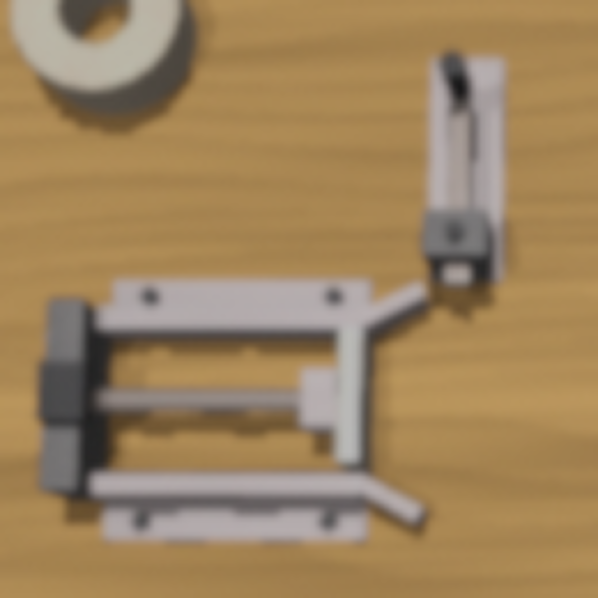

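```bash
python3 - <<'E'
from h import *
P=lambda x,y,z:ray("top",x/4.6+195-.4,y/4.6+175-.4,z)
for nm,x,y,z in(("railU in L",110,331,.04),("railU in R",365,329,.04),("railL in L",95,472,.04),("railL in R",365,472,.04),("lipU tip",425,283,.04),("lipL tip",424,515,.04),("back T",366,326,.06),("back B",364,465,.06),("block",0,0,.075) ,("blkL",425,210,.075),("blkR",492,210,.075),("blk front",458,258,.075),("peg",452,58,.105),("bar tip L",444,275,.05),("bar tip R",470,275,.05)):
    print(nm,P(x,y,z).round(4))
W=cloud("top",np.load("pics/top0.npy"));z=W[...,2]
m=(z>.036)&(z<.046)&(W[...,1]>.12)&(W[...,1]<.26)
A=W[m]
for lo in(.12,.16,.2,.24):
    a=A[(A[:,1]>lo)&(A[:,1]<lo+.04)];
    u=a[(a[:,0]>.5)];l=a[a[:,0]<.47]
    print(lo,u[:,0].min().round(4),u[:,0].max().round(4),l[:,0].min().round(4) if len(l) else '',l[:,0].max().round(4)if len(l) else '')
m=(z>.056)&(z<.066)&(W[...,1]>.08)&(W[...,1]<.2)&(W[...,0]>.43)&(W[...,0]<.56)
a=W[m];print("plate",len(a),np.percentile(a,[2,50,98],axis=0).round(4))
m=(z>.04)&(z<.12)&(W[...,0]>.56)&(W[...,0]<.68)&(W[...,1]>.04)&(W[...,1]<.12)
a=W[m];
for x in np.arange(.56,.68,.01):
    b=a[(a[:,0]>x)&(a[:,0]<x+.01)]
    if len(b):print(x.round(3),len(b),b.min(0).round(3),b.max(0).round(3))
E
```

```text
railU in L [0.5337 0.2672 0.04  ]
railU in R [0.5306 0.133  0.04  ]
railL in L [0.4596 0.2742 0.04  ]
railL in R [0.4553 0.1337 0.04  ]
lipU tip [0.5542 0.101  0.04  ]
lipL tip [0.4321 0.1034 0.04  ]
back T [0.5288 0.13   0.06  ]
back B [0.4569 0.1317 0.06  ]
block [0.7053 0.3183 0.075 ]
blkL [0.5857 0.0972 0.075 ]
blkR [0.5846 0.0628 0.075 ]
blk front [0.56   0.0807 0.075 ]
peg [0.6571 0.0796 0.105 ]
bar tip L [0.5562 0.0901 0.05  ]
bar tip R [0.5558 0.0765 0.05  ]
0.12 0.5014 0.5479 0.4387 0.468
0.16 0.5 0.5452 0.4444 0.4554
0.2 0.5007 0.725 0.4457 0.457
0.24 0.502 0.6773 0.4471 0.4574
plate 167 [[0.4591 0.0872 0.0564]
 [0.492  0.138  0.0604]
 [0.5555 0.1453 0.0642]]
0.56 88 [0.56  0.065 0.043] [0.57  0.098 0.084]
0.57 60 [0.571 0.065 0.062] [0.58  0.097 0.083]
0.58 42 [0.58  0.065 0.064] [0.587 0.097 0.081]
0.59 21 [0.592 0.075 0.046] [0.6   0.087 0.058]
0.6 25 [0.6   0.075 0.049] [0.61  0.087 0.062]
0.61 22 [0.61  0.075 0.051] [0.62  0.087 0.06 ]
0.62 25 [0.62  0.074 0.052] [0.63  0.086 0.059]
0.63 18 [0.631 0.074 0.053] [0.639 0.084 0.062]
0.64 38 [0.64  0.074 0.053] [0.65  0.084 0.108]
0.65 38 [0.65  0.073 0.056] [0.66  0.086 0.109]
0.66 4 [0.66  0.073 0.061] [0.661 0.079 0.104]
```

```bash
cat >> h.py <<'E'
from scipy.spatial.transform import Rotation as Rt
F=np.array([.026,.99966,0]);S=np.array([.99966,-.026,0]);H=np.array([.4925,.1335,0])  # jig x, jig -y, home
def tool(th): z=np.sin(th)*F-np.cos(th)*np.array([0,0,1.]);return Rt.from_matrix(np.c_[np.cross(S,z),S,z])
def to(pos,th,s=None):
    s=s or get_state();R=Rt.from_quat(s["eef_rot"]);d=np.array(pos)-s["tool_pos"]
    print("shift tool",R.inv().apply(d).round(4),"| shift in target axes",tool(th).inv().apply(d).round(4),"| rotvec",(R.inv()*tool(th)).as_rotvec().round(4),"| pos",s["tool_pos"].round(4),"F",s["contact_force"].round(1),"t",s["clock"])
E
python3 - <<'E'
from h import *
to([.52,-.30,.26],0); to([.52,-.30,.26],np.radians(60)); print((tool(0).inv()*tool(1.)).as_rotvec())
E
```

```text
shift tool [ 0.431  -0.2065  0.0033] | shift in target axes [0.315  0.3594 0.003 ] | rotvec [-1.500e-03 -1.000e-03 -1.298e+00] | pos [ 0.1525 -0.6055  0.263 ] F [-0.4  0.2 -0. ] t 0.1
shift tool [ 0.431  -0.2065  0.0033] | shift in target axes [0.1549 0.3594 0.2743] | rotvec [ 0.6743  0.8898 -1.1712] | pos [ 0.1525 -0.6055  0.263 ] F [-0.4  0.2 -0. ] t 0.1
[ 9.46172214e-07  9.99999117e-01 -1.73195844e-06]
```

```bash
R="python3 -m inch"; 
python3 -m inch '-0.32 0.031 -0.0147 0 0 0 0;-0.32 0.031 -0.0147 0 0 0 0;-0.32 0.031 -0.0147 0 0 0 0;-0.32 0.031 -0.0147 0 0 0 0;-0.32 0.031 -0.0147 0 0 0 0;-0.32 0.031 -0.0147 0 0 0 0;-0.32 0.031 -0.0147 0 0 0 0;-0.32 0.031 -0.0147 0 0 0 0;-0.32 0.031 -0.0147 0 0 0 0;-0.32 0.031 -0.0147 0 0 0 0;-0.32 0.031 -0.0147 0 0 0 0;-0.32 0.031 -0.0147 0 0 0 0;-0.32 0.031 -0.0147 0 0 0 0;-0.32 0.028 -0.0147 0 0 0 0' 20
python3 -m inch '-0.32 0 0 0 0 0 -0.118;-0.32 0 0 0 0 0 -0.118;-0.32 0 0 0 0 0 -0.118;-0.32 0 0 0 0 0 -0.118;-0.32 0 0 0 0 0 -0.118;-0.32 0 0 0 0 0 -0.118;-0.32 0 0 0 0 0 -0.118;-0.32 0 0 0 0 0 -0.118;-0.32 0 0 0 0 0 -0.118;-0.32 0 0 0 0 0 -0.118;-0.32 0 0 0 0 0 -0.118'
python3 -m inch '-0.32 0 0 0 0 0.118 0;-0.32 0 0 0 0 0.118 0;-0.32 0 0 0 0 0.118 0;-0.32 0 0 0 0 0.118 0;-0.32 0 0 0 0 0.118 0;-0.32 0 0 0 0 0.118 0;-0.32 0 0 0 0 0.118 0;-0.32 0 0 0 0 0.118 0;-0.32 0 0 0 0 0.118 0;-0.32 0 0 0 0 0 0;-0.32 0 0 0 0 0 0'
python3 -c "
from h import *
to([.52,-.30,.26],np.radians(60)); s=get_state(); print(s['q'].round(2),s['opening'])
p,d=snapshot('scene'); cv2.imwrite('pics/s1.png',p[:,:,::-1])"
```

```text
clock: 1.27
tool_pos: [0.5218, -0.2994, 0.2634]
eef_rot: [0.992, 0.124, -0.0, -0.0]
contact_force: [1.3, 0.3, 0.2]
opening: 0.342
finger_force: 0.0
clock: 2.18
tool_pos: [0.52, -0.3012, 0.2633]
eef_rot: [0.714, 0.7, -0.0, -0.0]
contact_force: [0.1, -0.7, 0.1]
opening: 0.342
finger_force: 0.0
clock: 3.1
tool_pos: [0.5198, -0.3018, 0.2612]
eef_rot: [0.619, 0.601, 0.362, -0.354]
contact_force: [0.9, 0.9, 0.0]
opening: 0.338
finger_force: 0.0
shift tool [-0.0002  0.0002  0.0021] | shift in target axes [-0.0002  0.0002  0.0021] | rotvec [-0.     -0.015  -0.0033] | pos [ 0.5198 -0.3018  0.2612] F [0.9 0.9 0. ] t 3.1
[ 1.1   1.18 -0.86  1.16 -0.16  1.55  0.46] 0.33800816074357215
```

View pics/s1.png

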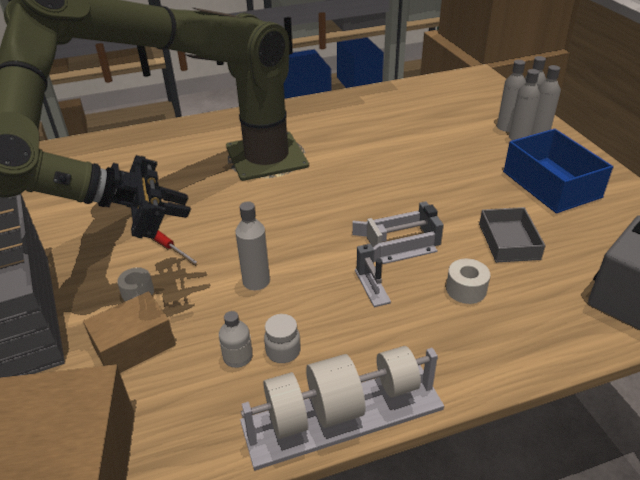

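Tool is leaned 60° as planned, clear of everything. The wrist elbow at pixel (18,150) trails far behind, so I'll check its clearance to the rack at the left.

```bash
python3 - <<'E'
from h import *
p,d=snapshot('scene');W=cloud('scene',d)
print("joint surf",W[152,18].round(3),W[185,60].round(3), W[190,100].round(3),W[165,25].round(3))
W=cloud("top",np.load("pics/top0.npy"))
m=(W[...,1]<-.42)&(W[...,1]>-.75)&(W[...,0]>.25)&(W[...,0]<.7)&(W[...,2]>.03)
a=W[m]
for x in np.arange(.3,.7,.05):
    b=a[abs(a[:,0]-x)<.025]; print(x.round(2),len(b),'ymax',b[:,1].max().round(3),'z',np.percentile(b[:,2],[50,100]).round(3))
for u,v in((513,203),(508,270),(392,162),(430,165)):print(ray("top",u,v,.06).round(3))
E
```

```text
joint surf [ 0.537 -0.534  0.437] [ 0.552 -0.486  0.369] [ 0.548 -0.426  0.341] [ 0.554 -0.527  0.421]
0.3 1034 ymax -0.611 z [0.122 0.2  ]
0.35 1176 ymax -0.605 z [0.132 0.204]
0.4 1153 ymax -0.421 z [0.135 0.207]
0.45 1334 ymax -0.42 z [0.115 0.205]
0.5 1190 ymax -0.42 z [0.127 0.205]
0.55 1186 ymax -0.421 z [0.123 0.205]
0.6 2271 ymax -0.42 z [0.084 0.207]
0.65 743 ymax -0.42 z [0.081 0.087]
[ 0.614 -0.444  0.06 ]
[ 0.453 -0.417  0.06 ]
[ 0.727 -0.16   0.06 ]
[ 0.716 -0.252  0.06 ]
```

```bash

python3 -m inch '-0.32 0 0 0 0 -0.092 0;-0.32 0 0 0 0 -0.092 0;-0.32 0 0 0 0 -0.093 0;-0.32 0 0 0 0 0 0'
python3 -c "
from h import *
t=np.radians(45)
to([.515,-.237,.15],t);to([.515,-.237,.036],t)"
```

```text
clock: 3.53
tool_pos: [0.5227, -0.2974, 0.2703]
eef_rot: [0.659, 0.649, 0.273, -0.263]
contact_force: [0.4, 1.5, 1.3]
opening: 0.342
finger_force: 0.0
shift tool [-0.0414 -0.0098  0.128 ] | shift in target axes [-0.0425 -0.0092  0.1277] | rotvec [0.0011 0.008  0.0109] | pos [ 0.5227 -0.2974  0.2703] F [0.4 1.5 1.3] t 3.5333
shift tool [-0.1213 -0.0108  0.2093] | shift in target axes [-0.1231 -0.0092  0.2083] | rotvec [0.0011 0.008  0.0109] | pos [ 0.5227 -0.2974  0.2703] F [0.4 1.5 1.3] t 3.5333
```

```bash

python3 -m inch '-0.32 -0.01 -0.0025 0.032 0 0 0.01;-0.32 -0.01 -0.0025 0.032 0 0 0;-0.32 -0.01 -0.0025 0.032 0 0 0;-0.32 -0.01 -0.0025 0.032 0 0 0;-0.32 -0.02 0 0.02 0 0 0;-0.32 -0.02 0 0.02 0 0 0;-0.32 -0.02 0 0.02 0 0 0;-0.32 0 0 0 0 0 0;-0.32 0 0 0 0 0 0;-0.32 0 0 0 0 0 0'
python3 -c "
from h import *
t=np.radians(45)
to([.515,-.237,.036],t);W=0
p,d=snapshot('scene'); cv2.imwrite('pics/s2.png',cv2.resize(p[150:390,:320,::-1],None,fx=2.4,fy=2.4))"
```

```text
clock: 4.37
tool_pos: [0.5123, -0.2387, 0.0623]
eef_rot: [0.665, 0.642, 0.273, -0.267]
contact_force: [0.1, 0.3, 0.0]
opening: 0.331
finger_force: 0.0
shift tool [-0.0173  0.0028  0.0198] | shift in target axes [-0.0173  0.0027  0.0198] | rotvec [ 0.0017  0.0004 -0.0083] | pos [ 0.5123 -0.2387  0.0623] F [0.1 0.3 0. ] t 4.3667
```

View pics/s2.png

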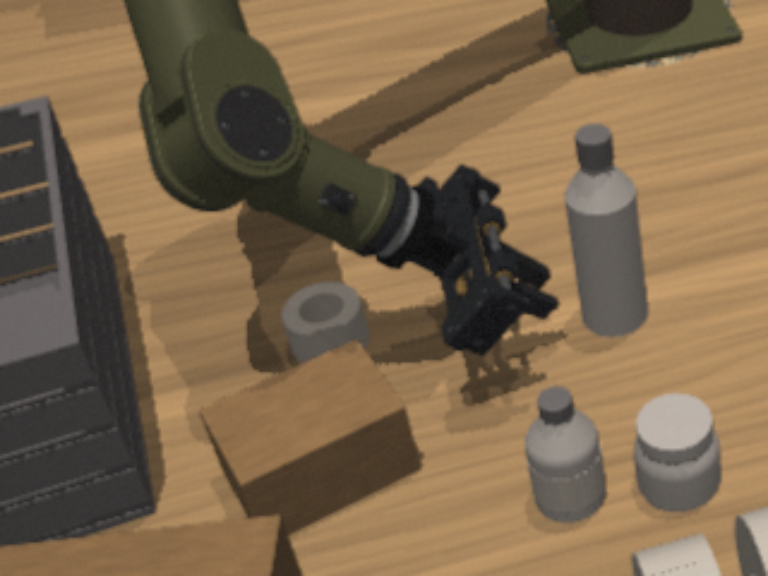

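Arm, hand and fingers are clear of the rack, roll and carton; the tips are at about (545,290) behind the bottle at (610,250). Now lower and approach.

```bash

python3 -m inch '-0.32 -0.009 0.0015 0.0098 0 0 -0.004;-0.32 -0.009 0.0015 0.0098 0 0 -0.004;-0.32 0 0 0 0 0 0;-0.32 0 0 0 0 0 0;-0.32 0 0 0 0 0 0'
python3 -m inch '-0.32 0.0035 0 0.0035 0 0 0;-0.32 0.0035 0 0.0035 0 0 0;-0.32 0.0035 0 0.0035 0 0 0;-0.32 0.002 0 0.002 0 0 0;-0.32 0.002 0 0.002 0 0 0;-0.32 0.002 0 0.002 0 0 0;-0.32 0.002 0 0.002 0 0 0;-0.32 0.002 0 0.002 0 0 0;-0.32 0.002 0 0.002 0 0 0;-0.32 0 0 0 0 0 0'
cat > look.py <<'E'
from h import *
import sys
p,d=snapshot('top');W=cloud('top',d);z=W[...,2]
u,v=None,None
# cap and body of the bottle near the tool
s=get_state();t=s["tool_pos"];m=(z>.195)&(z<.23)&(abs(W[...,0]-t[0])<.04)&(W[...,1]>t[1]+.02)&(W[...,1]<t[1]+.1)
a=W[m]
if len(a)>20:
    x=[(a[:,0].max()+a[:,0].min())/2,(a[:,1].max()+a[:,1].min())/2];e=np.array([*x,0])-H
    print("bottle",np.round(x,4),len(a),"jig x,y",(e@F).round(4),(-e@S).round(4))
to([.515,-.237,.036],np.radians(float(sys.argv[1])),s)
e=t-H;print("tool jig x,y",(e@F).round(4),(-(e@S)).round(4),"q",s["q"].round(2),"fF",(s["contact_force"]@F).round(2))
E
python3 look.py 45
```

```text
clock: 4.83
tool_pos: [0.514, -0.2375, 0.0335]
eef_rot: [0.662, 0.644, 0.274, -0.267]
contact_force: [0.1, 0.4, 0.6]
opening: 0.341
finger_force: 0.0
clock: 5.67
tool_pos: [0.5148, -0.2056, 0.0335]
eef_rot: [0.662, 0.644, 0.274, -0.267]
contact_force: [0.0, -2.3, 0.8]
opening: 0.338
finger_force: 1.0
bottle [ 0.5167 -0.155 ] 215 jig x,y -0.2877 -0.0317
shift tool [-0.0203  0.0011 -0.0238] | shift in target axes [-0.0203  0.001  -0.0239] | rotvec [-0.0002  0.0005 -0.0019] | pos [ 0.5148 -0.2058  0.0335] F [-0.5 -1.7  0.9] t 5.7167
tool jig x,y -0.3386 -0.0311 q [ 0.98  1.29 -0.74  1.53  0.06  0.9   0.48] fF -1.68
```

```bash

python3 -m inch '-0.32 0.002 -0.0003 0.002 0 0 0;-0.32 0.003 -0.0006 0.003 0 0 0;-0.32 0.0042 -0.0009 0.0042 0 0 0;-0.32 0.0042 -0.0009 0.0042 0 0 0;-0.32 0.0042 -0.0009 0.0042 0 0 0;-0.32 0.0042 -0.0009 0.0042 0 0 0;-0.32 0.0042 -0.0009 0.0042 0 0 0;-0.32 0.0042 -0.0009 0.0042 0 0 0;-0.32 0.0042 -0.0009 0.0042 0 0 0;-0.32 0.0042 -0.0009 0.0042 0 0 0;-0.32 0.0042 -0.0009 0.0042 0 0 0;-0.32 0.0042 -0.0009 0.0042 0 0 0'
python3 look.py 45
```

```text
clock: 6.72
tool_pos: [0.5067, -0.1386, 0.0335]
eef_rot: [0.662, 0.644, 0.274, -0.267]
contact_force: [0.4, -2.2, -0.7]
opening: 0.342
finger_force: 1.2
bottle [ 0.5091 -0.0878] 208 jig x,y -0.2208 -0.0223
shift tool [-0.069   0.0113 -0.0722] | shift in target axes [-0.0691  0.0114 -0.0721] | rotvec [-0.0019 -0.0013 -0.0009] | pos [ 0.5062 -0.1369  0.0339] F [-0.6  0.1  0.5] t 6.7667
tool jig x,y -0.27 -0.0208 q [ 0.94  1.27 -0.75  1.69  0.05  0.72  0.43] fF 0.06
```

```bash

python3 -m inch '-0.32 0.003 -0.0006 0.003 0 0 0;-0.32 0.0042 -0.001 0.0042 0 0 0;-0.32 0.0042 -0.001 0.0042 0 0 0;-0.32 0.0042 -0.001 0.0042 0 0 0;-0.32 0.0042 -0.001 0.0042 0 0 0;-0.32 0.0042 -0.001 0.0042 0 0 0;-0.32 0.0042 -0.001 0.0042 0 0 0;-0.32 0.0042 -0.001 0.0042 0 0 0;-0.32 0.0042 -0.001 0.0042 0 0 0;-0.32 0.0042 -0.001 0.0042 0 0 0;-0.32 0.0042 -0.001 0.0042 0 0 0;-0.32 0.0042 -0.001 0.0042 0 0 0;-0.32 0.0042 -0.001 0.0042 0 0 0;-0.32 0.0042 -0.001 0.0042 0 0 0;-0.32 0.0042 -0.001 0.0042 0 0 0;-0.32 0.0042 -0.001 0.0042 0 0 0'
python3 look.py 45
```

```text
clock: 8.1
tool_pos: [0.4937, -0.0449, 0.0335]
eef_rot: [0.662, 0.644, 0.274, -0.267]
contact_force: [0.3, -2.7, 0.5]
opening: 0.343
finger_force: 1.4
bottle [0.4958 0.006 ] 201 jig x,y -0.1274 -0.0066
shift tool [-0.1349  0.0268 -0.1382] | shift in target axes [-0.135  0.027 -0.138] | rotvec [-0.0019 -0.0012 -0.0008] | pos [ 0.4931 -0.0433  0.0339] F [-0.1 -0.2 -0.5] t 8.15
tool jig x,y -0.1767 -0.0052 q [ 0.84  1.26 -0.77  1.87  0.02  0.48  0.36] fF -0.16
```

```bash

python3 -m inch '-0.32 0.003 -0.0005 0.003 0 0 0;-0.32 0.0042 -0.0008 0.0042 0 0 0;-0.32 0.0042 -0.0008 0.0042 0 0 0;-0.32 0.0042 -0.0008 0.0042 0 0 0;-0.32 0.0042 -0.0008 0.0042 0 0 0;-0.32 0.0042 -0.0008 0.0042 0 0 0;-0.32 0.0042 -0.0008 0.0042 0 0 0;-0.32 0.0042 -0.0008 0.0042 0 0 0;-0.32 0.0042 0 0.0042 0 0 0;-0.32 0.0042 0 0.0042 0 0 0;-0.32 0.0042 0 0.0042 0 0 0;-0.32 0.0042 0 0.0042 0 0 0;-0.32 0.0042 0 0.0042 0 0 0;-0.32 0.003 0 0.003 0 0 0'
python3 look.py 45
```

```text
clock: 9.32
tool_pos: [0.4897, 0.0353, 0.0335]
eef_rot: [0.662, 0.644, 0.274, -0.267]
contact_force: [-0.2, -2.5, 0.1]
opening: 0.337
finger_force: 1.3
bottle [0.4919 0.0847] 207 jig x,y -0.0488 -0.0007
shift tool [-0.1909  0.0324 -0.1944] | shift in target axes [-0.191   0.0325 -0.1942] | rotvec [-0.0013 -0.0006 -0.0008] | pos [0.4896 0.0362 0.0338] F [ 0.5  0.  -0.3] t 9.3667
tool jig x,y -0.0974 0.0004 q [ 0.72  1.26 -0.79  1.98 -0.02  0.3   0.3 ] fF 0.04
```

```bash

python3 -m inch '-0.32 -0.009 0 -0.009 0 0 0;-0.32 -0.009 0 -0.009 0 0 0;-0.32 0 -0.0245 0 0 0 0;0.82 0 -0.0245 0 0 0.0875 0;0.82 0 0 0 0 0.0875 0;0.82 0 0 0 0 0 0;0.82 0 0 0 0 0 0;0.82 0 0 0 0 0 0;0.82 0 0 0 0 0 0'
python3 look.py 55; python3 -c "
from h import *
t=H+F*-.115-S*.0487+[0,0,.033] if 0 else H+F*-.115+S*-.0487+np.array([0,0,.033])
to(t,np.radians(55))
p,d=snapshot('top'); cv2.imwrite('pics/t3.png',cv2.resize(p[150:330,170:410,::-1],None,fx=3,fy=3))"
```

```text
clock: 10.12
tool_pos: [0.4411, 0.0112, 0.0346]
eef_rot: [0.635, 0.62, 0.33, -0.322]
contact_force: [0.3, -0.5, -0.0]
opening: 0.766
finger_force: 0.0
bottle [0.4785 0.0856] 30 jig x,y -0.0482 0.0128
shift tool [-0.1405  0.0802 -0.2022] | shift in target axes [-0.14    0.0804 -0.2024] | rotvec [-0.0001  0.0017  0.0013] | pos [0.441  0.0111 0.0346] F [0.1 1.3 0.2] t 10.1667
tool jig x,y -0.1237 0.0483 q [ 0.92  1.38 -0.87  2.01  0.02  0.38  0.41] fF 1.31
shift tool [ 0.0037 -0.0004  0.008 ] | shift in target axes [ 0.0037 -0.0004  0.008 ] | rotvec [-0.0001  0.0017  0.0013] | pos [0.441  0.0111 0.0346] F [0.1 1.3 0.2] t 10.1667
```

View pics/t3.png

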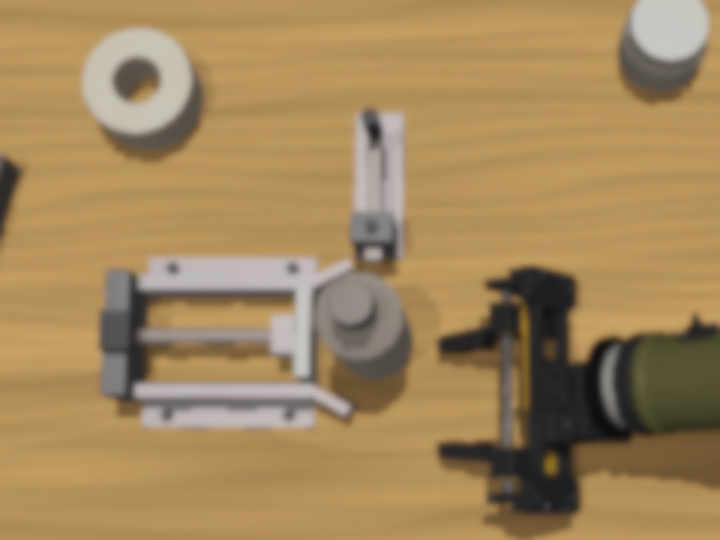

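```bash
sed -i 's/abs(W\[...,0\]-t\[0\])<.04/(abs(W[...,0]-.492)<.04)/' look.py
python3 -m inch '0.82 0.0023 0 0.0033 0 0 0;0.82 0.0023 0 0.0033 0 0 0;0.82 0.0023 0 0.0033 0 0 0;0.82 0.0012 0 0.0017 0 0 0;0.82 0.0012 0 0.0017 0 0 0;0.82 0.0012 0 0.0017 0 0 0;0.82 0.0012 0 0.0017 0 0 0;0.82 0.0012 0 0.0017 0 0 0;0.82 0.0012 0 0.0017 0 0 0;0.82 0 0 0 0 0 0'
python3 look.py 55
```

```text
clock: 11.05
tool_pos: [0.4411, 0.0348, 0.0334]
eef_rot: [0.636, 0.618, 0.331, -0.322]
contact_force: [1.1, -2.5, 0.7]
opening: 0.908
finger_force: 0.8
bottle [0.4919 0.0888] 206 jig x,y -0.0447 -0.0005
shift tool [-0.1525  0.0815 -0.2223] | shift in target axes [-0.1526  0.081  -0.2224] | rotvec [ 0.0009  0.0003 -0.002 ] | pos [0.4411 0.0347 0.0334] F [ 0.6 -0.8  0.7] t 11.1
tool jig x,y -0.1001 0.0488 q [ 0.88  1.39 -0.87  2.04  0.01  0.32  0.39] fF -0.81
```

```bash

python3 -m inch '0.82 0.0017 0 0.0025 0 0 0;0.82 0.0017 0 0.0025 0 0 0;0.82 0.0017 0 0.0025 0 0 0;0.82 0.0017 0 0.0025 0 0 0;0.82 0.0017 0 0.0025 0 0 0;0.82 0.0017 0 0.0025 0 0 0;0.82 0.0017 0 0.0025 0 0 0;0.82 0.0017 0 0.0025 0 0 0'
python3 look.py 55
```

```text
clock: 11.77
tool_pos: [0.4424, 0.0581, 0.0331]
eef_rot: [0.637, 0.618, 0.331, -0.321]
contact_force: [-1.3, -10.9, 6.0]
opening: 0.908
finger_force: 5.3
bottle [0.4927 0.1113] 206 jig x,y -0.0222 -0.0008
shift tool [-0.1663  0.0813 -0.2418] | shift in target axes [-0.1662  0.0804 -0.2422] | rotvec [ 0.0024  0.0012 -0.0021] | pos [0.4423 0.0587 0.0332] F [ 0.1 -8.2  2.3] t 11.8167
tool jig x,y -0.076 0.0483 q [ 0.84  1.4  -0.88  2.07 -0.    0.26  0.38] fF -8.19
```

```bash

python3 -m inch '0.82 0.0011 0 0.0016 0 0 0;0.82 0.0011 0 0.0016 0 0 0;0.82 0.0011 0 0.0016 0 0 0;0.82 0.0011 0 0.0016 0 0 0;0.82 0.0011 0 0.0016 0 0 0'
python3 -m inch '0.82 0.0006 0 0.0008 0 0 0'
python3 -m inch '0.82 0.0006 0 0.0008 0 0 0'
python3 -m inch '0.82 0.0006 0 0.0008 0 0 0'
python3 look.py 55
```

```text
clock: 12.23
tool_pos: [0.4427, 0.0678, 0.0331]
eef_rot: [0.637, 0.618, 0.331, -0.321]
contact_force: [-0.9, -11.1, 6.2]
opening: 0.908
finger_force: 5.3
clock: 12.32
tool_pos: [0.4427, 0.0689, 0.0331]
eef_rot: [0.637, 0.618, 0.331, -0.321]
contact_force: [-0.8, -10.7, 5.6]
opening: 0.91
finger_force: 5.2
clock: 12.4
tool_pos: [0.4427, 0.0698, 0.0331]
eef_rot: [0.637, 0.618, 0.331, -0.321]
contact_force: [-1.1, -10.7, 5.7]
opening: 0.914
finger_force: 5.2
clock: 12.48
tool_pos: [0.4427, 0.0708, 0.0331]
eef_rot: [0.637, 0.618, 0.331, -0.321]
contact_force: [-1.1, -9.9, 5.6]
opening: 0.91
finger_force: 5.2
bottle [0.4932 0.1249] 215 jig x,y -0.0086 -0.0009
shift tool [-0.1733  0.0814 -0.2518] | shift in target axes [-0.1732  0.0803 -0.2523] | rotvec [ 0.0028  0.0015 -0.0024] | pos [0.4427 0.0709 0.0331] F [-0.3 -9.1  5.6] t 12.5333
tool jig x,y -0.0638 0.0482 q [ 0.82  1.4  -0.89  2.08 -0.01  0.23  0.37] fF -9.06
```

```bash
cat > ok.py <<'E'
import sys;from plant import get_state
s=get_state();f=s["contact_force"];print(s["tool_pos"].round(4),f.round(1));sys.exit(bool((f**2).sum()**.5>15))
E
G="python3 ok.py"
python3 -m inch '0.82 0.0006 0 0.0008 0 0 0' >/dev/null&& $G && python3 -m inch '0.82 0.0006 0 0.0008 0 0 0' >/dev/null&& $G && python3 -m inch '0.82 0.0006 0 0.0008 0 0 0' >/dev/null&& $G && python3 -m inch '0.82 0.0006 0 0.0008 0 0 0' >/dev/null&& $G && python3 -m inch '0.82 0.0006 0 0.0008 0 0 0' >/dev/null&& $G && python3 -m inch '0.82 0.0006 0 0.0008 0 0 0' >/dev/null&& $G && python3 -m inch '0.82 0.0006 0 0.0008 0 0 0' >/dev/null&& $G && python3 -m inch '0.82 0.0006 0 0.0008 0 0 0' >/dev/null&& $G && python3 -m inch '0.82 0.0006 0 0.0008 0 0 0' >/dev/null&& $G && python3 -m inch '0.82 0.0006 0 0.0008 0 0 0' >/dev/null&& $G
```

```text
[0.4427 0.0717 0.0331] [ -1.2 -10.4   5.6]
[0.4427 0.0727 0.0331] [ -0.3 -10.6   5.4]
[0.4428 0.0737 0.0331] [ -1.8 -10.1   4.4]
[0.4428 0.0747 0.0332] [ -1.  -10.2   4.6]
[0.4428 0.0757 0.0332] [-0.1 -9.8  4.9]
[0.4428 0.0767 0.0332] [-0.6 -9.6  4.2]
[0.4428 0.0777 0.0332] [-1.6 -9.9  4.2]
[0.4428 0.0787 0.0332] [ -1.  -12.1   5.2]
[0.4429 0.0791 0.033 ] [ -3.6 -19.4  10.4]
```

```bash
python3 -m inch '0.82 0 0 0 0 0 0' | grep -E 'pos|force'; python3 look.py 55
```

```text
tool_pos: [0.4428, 0.079, 0.0331]
contact_force: [-2.7, -14.4, 7.5]
finger_force: 7.4
bottle [0.4934 0.1331] 209 jig x,y -0.0004 -0.0009
shift tool [-0.1782  0.0818 -0.2581] | shift in target axes [-0.1777  0.0803 -0.2588] | rotvec [ 0.0035  0.0027 -0.0034] | pos [0.4429 0.079  0.0331] F [ -3.  -14.6   7.6] t 13.4167
tool jig x,y -0.0558 0.0482 q [ 0.8   1.4  -0.89  2.09 -0.02  0.2   0.37] fF -14.68
```

```bash
python3 -m inch '0.82 0.00012 0 0.00016 0 0 0;0.82 0.00012 0 0.00016 0 0 0;0.82 0 0 0 0 0 0' | grep -E 'pos|force';  python3 -m inch '0.82 0.00012 0 0.00016 0 0 0;0.82 0.00012 0 0.00016 0 0 0;0.82 0 0 0 0 0 0' | grep -E 'pos|force'
```

```text
tool_pos: [0.4429, 0.079, 0.0331]
contact_force: [-2.7, -16.6, 9.1]
finger_force: 8.3
tool_pos: [0.4429, 0.0792, 0.0331]
contact_force: [-3.4, -18.6, 10.6]
finger_force: 9.3
```

```bash
python3 -m inch '0.82 0.00012 0 0.00016 0 0 0;0.82 0 0 0 0 0 0;0.82 0 0 0 0 0 0;0.82 0 0 0 0 0 0;0.82 0 0 0 0 0 0;0.82 0 0 0 0 0 0;0.82 0 0 0 0 0 0;0.82 0 0 0 0 0 0' | grep -E 'pos|force'; python3 look.py 55
```

```text
tool_pos: [0.4429, 0.0792, 0.0331]
contact_force: [-4.0, -19.5, 10.1]
finger_force: 9.8
bottle [0.4934 0.1327] 211 jig x,y -0.0007 -0.0009
shift tool [-0.1784  0.0821 -0.2581] | shift in target axes [-0.1778  0.0803 -0.2591] | rotvec [ 0.0041  0.0035 -0.004 ] | pos [0.4429 0.0792 0.0331] F [ -3.1 -19.1  10.3] t 14.6333
tool jig x,y -0.0556 0.0482 q [ 0.8   1.4  -0.89  2.09 -0.02  0.2   0.37] fF -19.19
```

```bash
python3 -m inch '0.82 -0.0006 0 -0.0008 0 0 0;0.82 -0.0006 0 -0.0008 0 0 0;0.82 -0.0012 0 -0.0016 0 0 0;0.82 -0.0023 0 -0.0033 0 0 0;0.82 -0.0057 0 -0.0082 0 0 0;0.82 -0.0115 0 -0.0164 0 0 0;0.82 -0.0115 0 -0.0164 0 0 0;0.82 -0.0115 0 -0.0164 0 0 0;0.82 -0.0115 0 -0.0164 0 0 0;0.82 -0.0115 0 -0.0164 0 0 0' | grep -E 'pos|force'
python3 -m inch '-1 0.016 0 -0.0115 0 0 0;-1 0.025 0 -0.0172 0 0 0;-1 0.025 0 -0.0172 0 0 0;-1 0.025 0 -0.0172 0 0 0;-1 0.025 0 -0.0172 0 0 0;-1 0.025 0 -0.0172 0 0 0;-1 0.025 0 -0.0172 0 0 0;-1 0.025 0 -0.0172 0 0 0;-1 0.025 0 -0.0172 0 0 0;-1 0 0 0 0 -0.12 0;-1 0 0 0 0 -0.12 0;-1 0 0 0 0 -0.12 0;-1 0 0 0 0 -0.12 0;-1 0 0 0 0 -0.12 0;-1 0 0 0 0 -0.12 0;-1 0 0 0 0 -0.12 0;-1 0 0 0 0 -0.12 0' |grep -E 'pos|force'
python3 - <<'E'
from h import *
p,d=snapshot('top');W=cloud('top',d);z=W[...,2]
m=(z>.195)&(z<.23)&(abs(W[...,0]-.492)<.04)&(abs(W[...,1]-.133)<.05);a=W[m];print("bottle",len(a),(a.min(0)+a.max(0))/2)
m=(z>.095)&(z<.115)&(abs(W[...,0]-.655)<.03)&(abs(W[...,1]-.08)<.03);a=W[m];print("peg",len(a),a.min(0),a.max(0))
to([.715,.079,.30],0); print(get_state()["q"].round(2))
E
```

```text
tool_pos: [0.4381, -0.0365, 0.0336]
contact_force: [-0.2, 0.1, -0.2]
finger_force: 0.0
tool_pos: [0.4386, -0.0343, 0.2967]
contact_force: [-0.4, -0.6, -0.5]
finger_force: 0.0
bottle 210 [0.49334452 0.13285194 0.20713136]
peg 32 [0.64789764 0.0729925  0.09578451] [0.66035952 0.08618146 0.10875635]
shift tool [ 0.1073  0.2747 -0.003 ] | shift in target axes [ 0.1119  0.2728 -0.0027] | rotvec [0.0019 0.008  0.0167] | pos [ 0.4394 -0.0257  0.2973] F [-0.3  3.1  1.8] t 16.9333
[ 0.32  0.44 -0.54  2.04  0.34  0.75 -0.44]
```

```bash
python3 -m inch '-1 0.0123 0.0305 0 0 0 0;-1 0.0123 0.0305 0 0 0 0;-1 0.0123 0.0305 0 0 0 0;-1 0.0123 0.0305 0 0 0 0;-1 0.0123 0.0305 0 0 0 0;-1 0.0123 0.0305 0 0 0 0;-1 0.0123 0.0305 0 0 0 0;-1 0.0123 0.0305 0 0 0 0;-1 0.0123 0.0305 0 0 0 0' |grep -E 'pos|force'
python3 -m inch '-1 0 0 0 0 0 0.122;-1 0 0 0 0 0 0.122;-1 0 0 0 0 0 0.122;-1 0 0 0 0 0 0.122;-1 0 0 0 0 0 0.122;-1 0 0 0 0 0 0.122;-1 0 0 0 0 0 0.122;-1 0 0 0 0 0 0.122;-1 0 0 0 0 0 0.122;-1 0 0 0 0 0 0.122;-1 0 0 0 0 0 0.122;-1 0 0 0 0 0 0.122;-1 0 0 0 0 0 0.122;-1 0 0 0 0 0 0'|grep -E 'pos|force'
python3 - <<'E'
from h import *
s=get_state();R=Rt.from_quat(s["eef_rot"]);print(R.as_matrix().round(3),s["q"].round(2),s["opening"])
print(R.inv().apply(np.array([.71,.0795,.10])-s["tool_pos"]))
E
```

```text
tool_pos: [0.7168, 0.069, 0.2941]
contact_force: [1.3, -0.5, 0.9]
finger_force: 0.0
tool_pos: [0.7156, 0.0688, 0.2939]
contact_force: [-0.4, -1.2, 0.7]
finger_force: 0.0
[[ 0.999 -0.044 -0.005]
 [-0.044 -0.999  0.002]
 [-0.005 -0.001 -1.   ]] [-0.13  0.8  -0.06  1.19  0.05  1.15 -1.81] 0.006907707286177037
[-0.00502161 -0.01018394  0.19399358]
```

```bash
python3 -m inch '-1 -0.002 -0.0015 0.03 0 0 0;-1 -0.002 -0.0015 0.03 0 0 0;-1 -0.002 -0.0015 0.03 0 0 0;-1 -0.002 -0.0015 0.03 0 0 0;-1 -0.002 -0.0015 0.03 0 0 0;-1 -0.002 -0.0015 0.03 0 0 0;-1 0 0 0.014 0 0 0;-1 0 0 0 0 0 0'|grep -E 'pos|force'
python3 -m inch '-1 -0.005 0 0 0 0 0;-1 -0.005 0 0 0 0 0;-1 -0.005 0 0 0 0 0;-1 -0.005 0 0 0 0 0;-1 -0.005 0 0 0 0 0;-1 -0.005 0 0 0 0 0;-1 -0.005 0 0 0 0 0;-1 -0.005 0 0 0 0 0;-1 -0.005 0 0 0 0 0;-1 -0.005 0 0 0 0 0;-1 -0.005 0 0 0 0 0;-1 -0.005 0 0 0 0 0'|grep -E 'pos|force'
```

```text
tool_pos: [0.7014, 0.0779, 0.0969]
contact_force: [-1.3, -0.2, -0.0]
finger_force: 0.0
tool_pos: [0.6453, 0.0804, 0.1021]
contact_force: [3.9, -1.0, 2.8]
finger_force: 1.8
```

```bash
python3 -m inch '-1 -0.005 0 0 0 0 0;-1 -0.005 0 0 0 0 0;-1 -0.005 0 0 0 0 0;-1 -0.005 0 0 0 0 0;-1 -0.005 0 0 0 0 0;-1 -0.005 0 0 0 0 0;-1 -0.005 0 0 0 0 0'|grep -E 'pos|force'
G="python3 ok.py"
python3 -m inch '-1 -0.0015 0 0 0 0 0' >/dev/null && $G && python3 -m inch '-1 -0.0015 0 0 0 0 0' >/dev/null && $G && python3 -m inch '-1 -0.0015 0 0 0 0 0' >/dev/null && $G && python3 -m inch '-1 -0.0015 0 0 0 0 0' >/dev/null && $G && python3 -m inch '-1 -0.0015 0 0 0 0 0' >/dev/null && $G && python3 -m inch '-1 -0.0015 0 0 0 0 0' >/dev/null && $G && python3 -m inch '-1 -0.0015 0 0 0 0 0' >/dev/null && $G && python3 -m inch '-1 -0.0015 0 0 0 0 0' >/dev/null && $G && python3 -m inch '-1 -0.0015 0 0 0 0 0' >/dev/null && $G && python3 -m inch '-1 -0.0015 0 0 0 0 0' >/dev/null && $G
```

```text
tool_pos: [0.6094, 0.0818, 0.1016]
contact_force: [4.0, -1.8, 1.6]
finger_force: 1.8
[0.6071 0.082  0.1014] [ 3.3 -2.9  1.2]
[0.6062 0.082  0.1014] [ 3.  -2.3  1.4]
[0.6051 0.082  0.1014] [ 3.4 -1.9  1.4]
[0.6038 0.0821 0.1014] [ 2.8 -1.1  1.7]
[0.6023 0.0821 0.1015] [ 2.3 -1.6  1.5]
[0.6008 0.0822 0.1015] [ 3.1 -2.2  0.4]
[0.5992 0.0822 0.1015] [ 3.7 -2.2  0.2]
[0.5986 0.0823 0.1016] [ 6.8 -2.  -3.2]
[0.5985 0.0822 0.1017] [ 9.4 -2.2 -5.1]
[0.5984 0.0823 0.1018] [12.5 -2.8 -7.4]
```

Stop felt at x = 0.5985, as predicted. I'll hold briefly, back off and look.

```bash
python3 -m inch '-1 0 0 0 0 0 0;-1 0 0 0 0 0 0;-1 0 0 0 0 0 0;-1 0 0 0 0 0 0;-1 0.002 0 0 0 0 0;-1 0.004 0 0 0 0 0;-1 0.01 0 0 0 0 0;-1 0.02 0 0 0 0 0;-1 0 0 -0.03 0 0 0;-1 0 0 -0.03 0 0 0;-1 0 0 -0.03 0 0 0;-1 0.03 0 -0.03 0 0 0;-1 0.03 0 -0.03 0 0 0;-1 0 0 0 0 0 0'|grep -E 'clock|force'
python3 - <<'E'
from h import *
p,d=snapshot('top');W=cloud('top',d);z=W[...,2]
m=(z>.195)&(z<.23)&(abs(W[...,0]-.492)<.04)&(abs(W[...,1]-.133)<.05);a=W[m];print("bottle",len(a),(a.min(0)+a.max(0))/2)
p,d=snapshot('scene'); cv2.imwrite('pics/s4.png',cv2.resize(p[150:390,220:540,::-1],None,fx=2.4,fy=2.4))
W=cloud('scene',d);z=W[...,2];m=(z>.09)&(z<.11)&(abs(W[...,0]-.6)<.06)&(abs(W[...,1]-.08)<.03);a=W[m];print("peg",len(a),(a.min(0)+a.max(0))/2 if len(a) else'')
E
```

```text
clock: 23.1
contact_force: [0.6, 0.6, 0.2]
finger_force: 0.0Traceback (most recent call last):
  File "<stdin>", line 3, in <module>
    return umr_minimum(a, axis, None, out, keepdims, initial, where)
ValueError: zero-size array to reduction operation minimum which has no identity
```

```bash
python3 - <<'E'
from h import *
p,d=snapshot('scene'); cv2.imwrite('pics/s4.png',cv2.resize(p[150:390,220:540,::-1],None,fx=2.4,fy=2.4))
W=cloud('scene',d);z=W[...,2];m=(z>.09)&(z<.11)&(abs(W[...,0]-.6)<.06)&(abs(W[...,1]-.08)<.02);a=W[m];print("peg",len(a),(a.min(0)+a.max(0))/2 if len(a) else'')
E
```

```text
peg 54 [0.58588163 0.08402735 0.09872709]
```

View pics/s4.png

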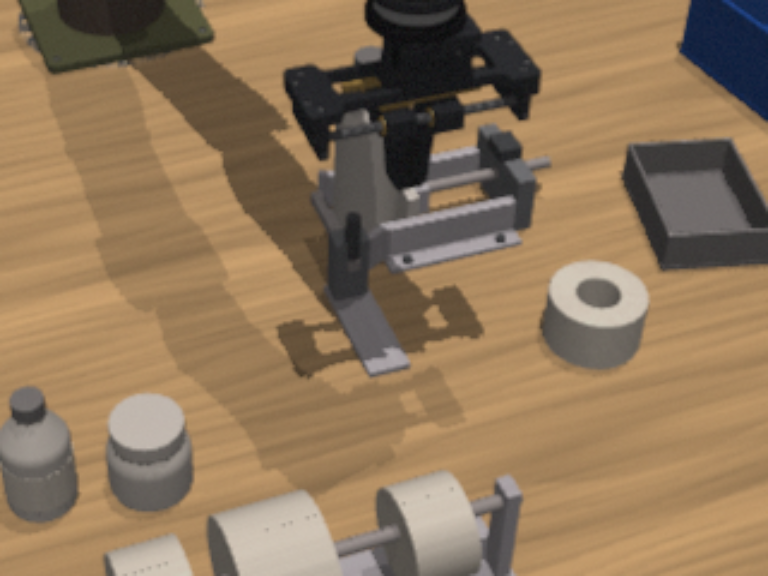

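The peg at (352,235) stands at the guide block, so the bar is across. The bottle at (360,160) stands upright behind it against the backrest. The hand is clear.

```bash
python3 -c "
from plant import r
print(r.finish_job())"
```

```text
the job is handed in; nothing more can be done
None
```

The job is handed in, with no pass/fail result returned. I slid the bottle upright into the jig, pressed it on the end stop at about 19 N along the push (about 22 N in all) for over half a second, then pushed the bar across to its stop; a last camera look showed the bottle still upright at the backrest, partly hidden by the hand.

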